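# Close up the coffee maker and switch it on

## Robot

A 6-joint arm with a two-finger parallel gripper is mounted at the origin on a cart in front of the work surface, level with it; the furniture and walls round the work are solid. World frame = base frame: x ahead of the robot, y to its left, z up, the work surface at z = 0. Lengths are in m, angles in rad, forces in N, time in s.
With the tool pointing down it reaches from about 0.35 to 0.875 m from the base axis. Payload 15.5 kg.
Tool frame: the origin (TCP) lies on the front face of the gripper's body, between the roots of the fingers; the fingertips stand r.tcp_to_tips ahead of it and the grasp point (between the pads) lies 54 mm ahead of it (r.tcp_to_tips is the distance from the TCP to the fingertips, in m); z points along the fingers, y is the line along which they close (so a half turn about z gives the same grasp; the last joint's range is limited). The gripper opens to 85 mm and grips with 20 to 120 N. Pads are 22 mm wide; open, the fingers measure 114 mm over their backs; the gripper's body (76 mm by 85 mm) begins 54 mm behind the grasp point. The pads swing forward as they close: fully open they stand 13 mm farther back than shut.
Start: joints at [1.052, 0.494, 1.345, -0, 1.302, -0.096], TCP at [0.256, 0.57, 0.304] pointing down, gripper open.
Joint ranges: [-2.91, 2.91], [-0.82, 2.16], [0.22, 2.67], [-1.22, 4.37], [0.12, 2.79], [-3.08, 3.08]. Speed limits (rad/s): [1.89, 1.89, 2.57, 3.01, 3.01, 3.01].

## Interface

Orientations are given as a unit quaternion [w, x, y, z].
In Python, from plant import status, imaging, r gives the robot as it stands.
- The arm moves only by the tool send_rows, never from a script. Its argument "steps" is a list of rows, each a list of 3 entries, a list of its own where there are three numbers: the turn, a rotation vector about the world's x, y, z normalised to -1 to 1, where 1 is 0.5 rad, then the shift along the world's x, y, z normalised to -1 to 1, where 1 is 500 mm, then the closure, from -1 (fully open) to 1 (shut). In form: [[[rx, ry, rz], [dx, dy, dz], grip], ...]. A call has 1 to 5 rows; each row is the pose to reach, as a shift and turn from the pose commanded when the call began; what a row does not reach only later rows make up. A row lasts 1/8 s, in which the tool goes at most 62.5 mm and 10.7 degrees, less where a joint would pass 70% of its speed; a pose out of reach is approached as far as the arm can. A call with a number of a shift or a turn outside -1 to 1 is refused whole. A call with a gripper value outside its range is refused whole. The fingers move at their own pace and stop on an object; "grip_force" is the grip in N (left out, the last holds). Time passes only in rows, so rows that repeat a pose let the fingers close. It gives the time, the measured TCP pose, the force, the opening and the grip force at its end, in the units of the state.
- status.sense(): the state, without advancing time (a new reading comes with each control period).
- imaging.snapshot(name): name is "scene" or "top" or "wrist"; returns the picture (384x512x3 uint8, red, green, blue); there is no depth.
- imaging.camera_model(name): a dict with "fx", "fy", "cx", "cy" (pixels), "D" ([k1, k2, p1, p2, k3] as OpenCV has them; the pictures are not rectified), "rvec" (rotation vector, rad) and "tvec" (3), from world to camera coordinates, as OpenCV has them; the wrist camera has in their place "tool_from_camera" (4x4, takes a point from camera to tool coordinates, whose origin is the TCP and whose axes are the flange's). Camera axes: x right, y down, z forward; pixel columns grow to the right and rows downward; lengths in m; the calibration is good to about 2 mm. A picture is of the moment at which its call begins: read the wrist's pose just before it. camera_model takes no time and is no camera call.
- r.close_job(): hands the job in; it is judged then, once.
The state is a dict: "time_s": time; "joint_positions": joint angles; "dq": joint speeds; "tau": joint torques, N m; "ee_pos": TCP position; "ee_rot": TCP orientation; "force": force on the tool from outside, world axes, zero at the start; "torque": the same for the moment, N m; "finger_gap": finger opening in m; "grip_force": force on a finger pad.
Only numpy, scipy, OpenCV 4.12 (cv2) and the standard library are available. Lean on these libraries where they do the work, as an engineer would, in place of code of your own. Each camera call takes 0.05 s, during which the arm holds its last target. There are 200 camera calls.

## Task

The coffee maker has been filled and left open. Using only the fingertips, swing its filter basket fully home under the roof and push the water-tank lid fully shut (in either order), and only once both are closed press the switch on the roof over to on. Nothing is to be picked up: leave the carafe on its warming plate and everything else on the counter where it stands.

Things in the scene. Friction and masses are not known exactly. Their poses are not given: they have to be found in the camera images.
- coffee_maker: Drip coffee maker, black with an aluminium tank, fixed, 228 mm deep, 176 wide, 246 high. Origin on the counter under it; own x to its back, y to its left seen from the robot. Base (top z = 32 mm) and roof (z = 226 to 244) have a round front of radius 88 about x = -34, y = 0. Water tank: x = 34 to 105. The filter basket hangs under the roof, z = 162 to 218.
- basket (a joint): Angle of the swing-out filter basket, rad, about an upright pin at the machine's left: 0 = fully home (hard stop), grows as its front swings out forward and to the machine's left (clockwise from above), at most 1.15. Stays where it is left; about 1 N at the lip moves it.
- basket_lip (a point): Place to push: centre of the outer end face of the thick lip on the basket's front. Lip 50 mm wide, 28 high (z = 174 to 202 mm), 25 out of the round wall. Basket home: at x = -143, y = 0, z = 188 mm in the machine's frame, facing the machine's -x. The point turns with the basket; the face looks to its own -x.
- basket_hinge (a point): Point on the basket's upright pin at the height of the lip's centre (machine frame x = -5, y = 80, z = 188 mm); 160 mm from the lip's end face.
- tank_lid (a joint): Angle of the tank lid, rad: 0 = shut and level (hard stop), grows as its front edge rises; hinged along the back of the machine. Stiff hinge, stays at any angle; about 2 N near its front edge closes it.
- lid_press (a point): Point on the lid's upper face, midway across, 64 mm from the hinge line, 27 from the tip of the front tongue. The lid is a grey plate 82 mm long, 172 wide, 10 thick. Moves with the lid; shut, it lies at machine frame x = 37, y = 0, z = 246 mm.
- lid_hinge (a point): Middle of the lid's hinge line, which runs along the machine's y at x = 101 mm, z = 240 mm.
- switch (a joint): Angle of the grey rocker switch on the roof, rad: 0 = off (at the start, right end up), 0.36 = on (right end down, hard stop). Stays as left; about 4 N on its right end moves it.
- switch_on_end (a point): Place to press for on: top of the right half of the rocker (machine's -y side, marked by a small bar), 15 mm from its middle, z = 257 mm when off, about 6 mm lower when on; the point itself is fixed to the machine. Rocker 48 mm long (machine's y), 24 wide, its middle at machine frame x = -45, y = 0.
- carafe: Loose glass carafe with black lid and handle, 116 mm high, on the warming plate (36 mm above the counter) under the basket, its top 10 mm below the basket. Origin: middle of its underside; handle along its own +y, tip 80 mm from the origin, pointing roughly to the machine's front.
- mug_1: Loose striped mug, 93x127x96 mm, on the counter at the front right. Origin: middle of the underside.
- mug_2: Loose plain mug, 82x115x90 mm, on the counter at the front right. Origin: middle of the underside.
- coffee_jar: Loose coffee jar with dark lid, 59 mm across, 95 mm high, at the left. Origin: middle of the underside.
- coffee_scoop: Loose black coffee scoop, 122 mm long, 27 mm high, lying at the front left. Origin: middle of the underside.
- teaspoon: Loose steel teaspoon, 134 mm long, 12 mm high, lying in front of the coffee maker. Origin: middle of the underside.
- glass_jug: Loose glass water jug with white lid, 87x138 mm, 214 mm high, at the left side. Origin: middle of the underside.

How it is judged:
On the way, in this order (a step that is already met when the one before it is completed fails the run):
1. the filter basket and the tank lid are both fully shut, with the switch still off (value of joint each of basket, tank_lid below 0.05 rad and value of joint switch below 0.18 rad), for 0.2 s.
2. the switch is pressed over to on (value of joint switch above 0.28 rad), for 0.2 s.
At the end, for the whole second after the job is handed in: Basket and tank lid within 0.05 rad of fully shut, switch over to on (beyond 0.28 of 0.36 rad), carafe upright on its plate within 20 mm of where it stood (value of joint each of basket, tank_lid below 0.05 rad and value of joint switch above 0.28 rad and distance of carafe from where it was at the start of the episode below 0.02 m and angle between carafe's own z axis and vertical below 0.1 rad and linear speed of carafe below 0.02 m/s); the robot touches nothing.
It fails at once if the switch is pressed while the basket or the lid is open (value of joint switch above 0.18 rad and value of joint any of basket, tank_lid above 0.08 rad).
It fails at once if the carafe is lifted, shifted by more than 20 mm or tipped (distance of carafe from where it was at the start of the episode above 0.02 m or angle between carafe's own z axis and vertical above 0.2 rad).
It fails at once if another thing on the counter is moved by more than 25 mm (distance of any of mug_1, mug_2, coffee_jar, coffee_scoop, teaspoon, glass_jug from where it was at the start of the episode above 0.025 m).
It also fails if it takes over 51 s, if anything falls off the work surface, if the arm or the gripper's body presses on something with over 40 N, if the wrist force passes 120 N, or if a joint passes its speed limit or range.

## Working session

There is one attempt and no reset: what is moved stays moved. The work goes in short steps, Python scripts to look and compute and a tool call to move; the robot and the scene stay as the last step left them, time stands still between calls to the robot, and variables do not carry over. Pictures are saved under pics/ and viewed, at most 10 in all, crops included, and the job is handed in when it is done.

Besides the shell and the picture viewer there is one more tool, called after "Call:" by a JSON object that holds its "method" and its "body", one argument or row to a line. send_rows: Moves the arm, as the interface text tells. Scaled input: -1 to 1 covers 500 mm each way for a shift and 0.5 rad each way for a turn. Its arguments: {"type":"object","properties":{"steps":{"type":"array","items":{"type":"array"}},"grip_force":{"type":"number"}},"required":["steps"]}

```bash
mkdir -p pics; ls; python3 - <<'E'
from plant import status, imaging, r
import cv2
print(status.sense(), r.tcp_to_tips)
for n in("scene","top"):
    im=imaging.snapshot(n); cv2.imwrite(f"pics/{n}0.png",cv2.resize(im[:,:,::-1],(800,600),interpolation=cv2.INTER_CUBIC)); cv2.imwrite(f"{n}_raw.png",im[:,:,::-1])
    print(n,imaging.camera_model(n))
E
```

```text
pics
{'time_s': 0.0, 'joint_positions': array([ 1.05248693e+00,  4.94196172e-01,  1.34613219e+00, -2.17748779e-05,
        1.30247699e+00, -9.55271661e-02]), 'dq': array([-0.00090479, -0.00150712, -0.00018905,  0.00122513, -0.00025885,
       -0.00170841]), 'tau': array([ 4.96289213e-03, -8.82135630e+01, -3.83882082e+01,  3.29856948e-04,
        9.83450882e-03,  7.30586544e-05]), 'ee_pos': array([0.2563223 , 0.56972928, 0.30329176]), 'ee_rot': array([-1.73185654e-04,  2.09817386e-01,  9.77740404e-01, -5.81183882e-04]), 'force': array([-0.76034871,  0.19362319,  0.51507534]), 'torque': array([ 0.03154724,  0.04346336, -0.02756774]), 'grip_force': 0.0, 'finger_gap': 0.08552616814055727} 0.0726
scene {'fx': 389.5201324093701, 'fy': 389.5201324093701, 'cx': 259.38817293635253, 'cy': 192.18213258695428, 'D': array([-0.03479123,  0.        ,  0.        ,  0.        ,  0.        ]), 'rvec': array([ 1.92563636, -0.94452306,  0.52139307]), 'tvec': array([-0.32214115,  0.36417652,  0.70777274])}
top {'fx': 487.30198380755013, 'fy': 487.30198380755013, 'cx': 247.65964332397704, 'cy': 193.90540833558714, 'D': array([-0.15102875,  0.        ,  0.        ,  0.        ,  0.        ]), 'rvec': array([ 2.1675188 , -2.20398204,  0.08138941]), 'tvec': array([0.03525341, 0.54075146, 1.56119998])}
```

View pics/scene0.png

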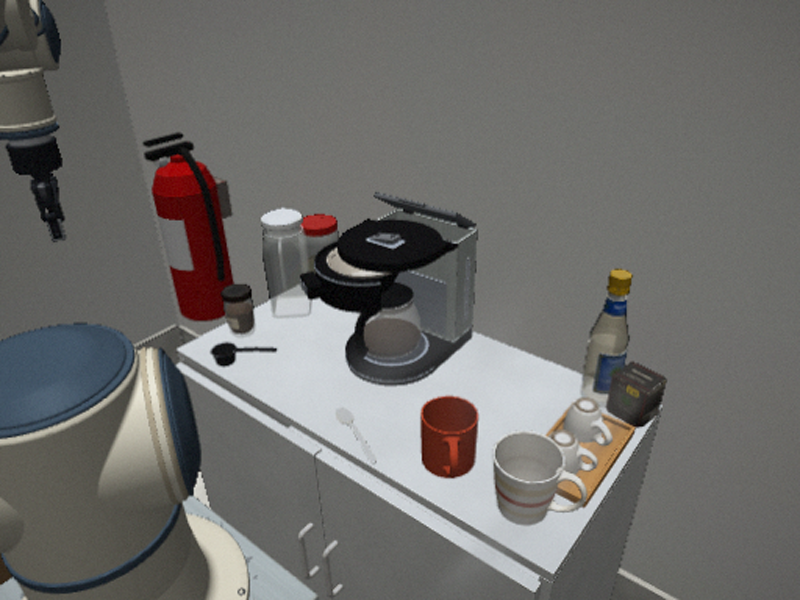

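View pics/top0.png

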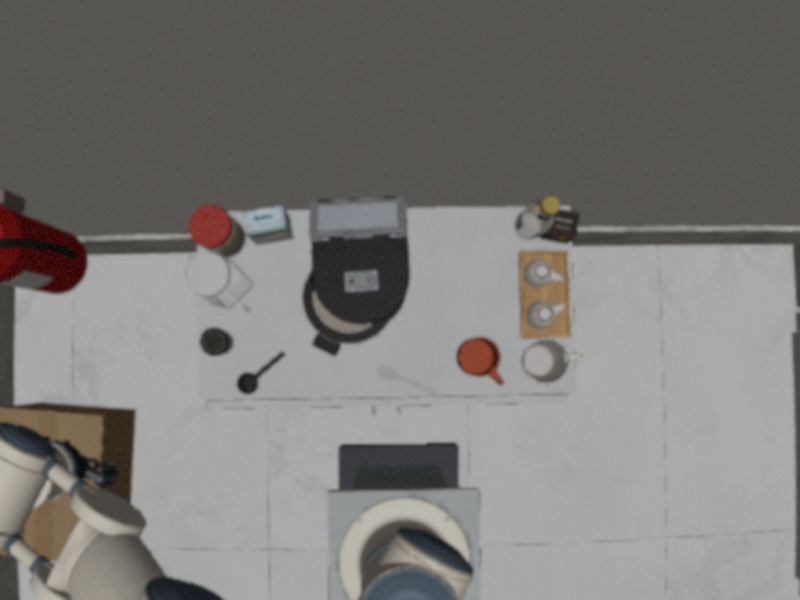

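The scene view shows the machine with its basket swung out to the left (lip near (310,287)) and its lid raised (around (420,208)). In the top view the switch is at (361,281), the lip at (327,344) and the lid at about (358,217). Next I'll crop closer and cast rays.

```bash
cat > h.py <<'E'
import numpy as np, cv2
from plant import status, imaging, r
def ray(name,uv):
    c=imaging.camera_model(name); K=np.array([[c['fx'],0,c['cx']],[0,c['fy'],c['cy']],[0,0,1]])
    n=cv2.undistortPoints(np.array([[uv]],float),K,c['D'])[0,0]
    R=cv2.Rodrigues(c['rvec'])[0]; return -R.T@c['tvec'], R.T@np.array([n[0],n[1],1])
def onz(name,uv,z):
    o,d=ray(name,uv); return o+d*(z-o[2])/d[2]
def proj(name,P):
    c=imaging.camera_model(name); K=np.array([[c['fx'],0,c['cx']],[0,c['fy'],c['cy']],[0,0,1]])
    return cv2.projectPoints(np.array(P,float).reshape(-1,3),c['rvec'],c['tvec'],K,c['D'])[0][:,0]
E
python3 - <<'E'
from h import *
s=.64
t=lambda u,v,z:print((u,v),onz("top",(u*s,v*s),z).round(4))
print(ray("scene",(0,0))[0],ray("top",(0,0))[0])
t(361,281,.253);t(327,344,.2);t(409,270,.244);t(409,242,.244);t(313,242,.244)
t(311,200,.244);t(405,197,.244)
a=cv2.imread("top_raw.png")[115:240,180:280]; b=cv2.imread("scene_raw.png")[110:260,180:320]
cv2.imwrite("pics/c.png",np.hstack([cv2.resize(a,(400,500),interpolation=2),cv2.resize(b,(400,500),interpolation=2)]))
E
```

```text
[-0.1290971  -0.52529801  0.66688654] [0.42746255 0.03090059 1.59603297]
(361, 281) [0.5642 0.0723 0.253 ]
(327, 344) [0.4547 0.138  0.2   ]
(409, 270) [ 0.5835 -0.0135  0.244 ]
(409, 242) [ 0.634  -0.0144  0.244 ]
(313, 242) [0.637  0.1578 0.244 ]
(311, 200) [0.7137 0.1609 0.244 ]
(405, 197) [ 0.7162 -0.0088  0.244 ]
```

View pics/c.png

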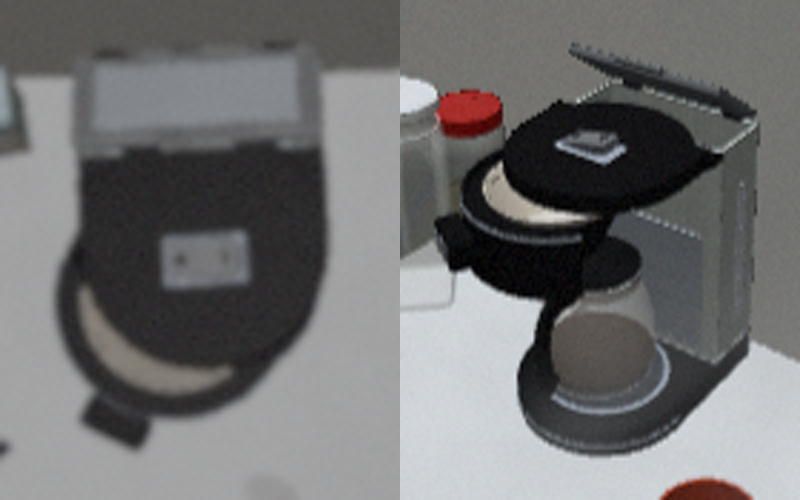

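The crop shows the lid seen nearly edge-on in the scene view, with its front-left corner at crop (572,45). In the top view the switch spans crop (163,232)–(250,288) and the lip is around (115,422). I'll get the yaw and lid angle from projected corners.

```bash
python3 - <<'E'
from h import *
tp=lambda cx,cy,z:onz("top",(180+cx/4,115+cy/4),z)
print("switch corners",[tp(*c,.250).round(4) for c in((163,236),(250,231),(250,284),(165,290))])
print("right edge",tp(320,150,.244),tp(325,235,.244)); print("lip corners",[tp(*c,.202).round(4) for c in((82,418),(135,448),(150,422),(100,397))])
print("lip centre",tp(112,432,.202))
yaws=(0.0,.03,.06)
for yaw in yaws:
    R=np.array([[np.cos(yaw),-np.sin(yaw)],[np.sin(yaw),np.cos(yaw)]])
    o=np.array([.5645,.0723])-R@[-45e-3,0]
    W=lambda x,y,z:np.r_[o+R@[x,y],z]
    ps=lambda P:((proj("scene",P)-[180,110])*[400/140,500/150]+[400,0]).round(0)[0]
    pt=lambda P:((proj("top",P)-[180,115])*4).round(0)[0]
    print("yaw",yaw,o,"tankBR s",ps(W(.105,-.088,.24)),"tankFR s",ps(W(.034,-.088,.24)),"BL",ps(W(.105,.088,.24)),"FL",ps(W(.034,.088,.24)),'top BR,BL,FR',pt(W(.105,-.088,.24)),pt(W(.105,.088,.24)),pt(W(.034,-.088,.24)))
    for th in (.3,.5,.7,.9,1.1,1.3):
        f=lambda y:W(.101-.082*np.cos(th),y,.24+.082*np.sin(th))
        print(th,"scene L,R",ps(f(.086)),ps(f(-.086)),"top",pt(f(.086)),pt(f(-.086)))
    for b in (.4,.5,.6,.7,.8):
        d=R@(np.array([[np.cos(b),np.sin(b)],[-np.sin(b),np.cos(b)]])@np.array([-.138,-.08])+[-.005,.08])
        P=np.r_[o+d,.202]; print(b,"lip",P.round(3),pt(P))
E
```

```text
switch corners [array([0.5813, 0.1008, 0.25  ]), array([0.5838, 0.0403, 0.25  ]), array([0.5468, 0.0408, 0.25  ]), array([0.5436, 0.0998, 0.25  ])]
right edge [ 0.64080343 -0.00963248  0.244     ] [ 0.58082471 -0.01198024  0.244     ]
lip corners [array([0.4569, 0.163 , 0.202 ]), array([0.4349, 0.1253, 0.202 ]), array([0.4533, 0.1143, 0.202 ]), array([0.4717, 0.1499, 0.202 ])]
lip centre [0.44656243 0.14157095 0.202     ]
yaw 0.0 [0.6095 0.0723] tankBR s [762. 118.] tankFR s [720. 147.] BL [618.  71.] FL [573.  95.] top BR,BL,FR [326.  48.] [78. 52.] [328. 147.]
0.3 scene L,R [566.  73.] [712. 122.] top [ 78. 162.] [327. 158.]
0.5 scene L,R [570.  54.] [716. 102.] top [ 76. 149.] [327. 145.]
0.7 scene L,R [575.  35.] [723.  81.] top [ 74. 133.] [328. 128.]
0.9 scene L,R [583.  18.] [730.  63.] top [ 72. 113.] [328. 108.]
1.1 scene L,R [592.   4.] [739.  46.] top [70. 90.] [328.  86.]
1.3 scene L,R [601.  -8.] [749.  33.] top [69. 66.] [328.  61.]
0.4 lip [0.446 0.132 0.202] [125. 432.]
0.5 lip [0.445 0.148 0.202] [103. 434.]
0.6 lip [0.445 0.164 0.202] [ 80. 434.]
0.7 lip [0.447 0.18
[... 848 characters left out ...]
757. 113.] tankFR s [719. 143.] BL [608.  70.] FL [566.  96.] top BR,BL,FR [313.  41.] [65. 60.] [321. 140.]
0.3 scene L,R [560.  74.] [711. 119.] top [ 72. 170.] [321. 151.]
0.5 scene L,R [563.  55.] [715.  98.] top [ 69. 157.] [321. 138.]
0.7 scene L,R [568.  36.] [721.  78.] top [ 67. 141.] [320. 121.]
0.9 scene L,R [575.  19.] [728.  59.] top [ 64. 121.] [319. 101.]
1.1 scene L,R [583.   4.] [736.  43.] top [61. 98.] [318.  78.]
1.3 scene L,R [592.  -8.] [745.  30.] top [58. 74.] [316.  54.]
0.4 lip [0.443 0.125 0.202] [135. 437.]
0.5 lip [0.441 0.141 0.202] [113. 440.]
0.6 lip [0.44  0.157 0.202] [ 91. 441.]
0.7 lip [0.441 0.173 0.202] [ 69. 440.]
0.8 lip [0.444 0.189 0.202] [ 47. 437.]
```

The machine origin comes out at about (0.609, 0.0735) with yaw 0.03, the lid at about 0.52 rad and the basket at about 0.48 rad. I'll lift, close the fingers and move to the front of the lip.

Call:
{"method": "send_rows", "body": {
  "steps": [
    [[0,0,0.2],[0,0,0.1],1],
    [[0,0,0.5],[0.04,-0.05,0.2],1],
    [[0,0,0.845],[0.1,-0.15,0.2],1],
    [[0,0,0.845],[0.14,-0.27,0.2],1],
    [[0,0,0.845],[0.18,-0.38,0.2],1]
  ]
}}

```text
time_s: 0.72
ee_pos: [0.3467, 0.378, 0.4037]
ee_rot: [-0.0, -0.0, 1.0, -0.0]
force: [1.0, 0.2, 0.4]
finger_gap: -0.0
grip_force: 0.0
```

```bash
python3 - <<'E'
from h import *
yaw=.03;R=np.array([[np.cos(yaw),-np.sin(yaw)],[np.sin(yaw),np.cos(yaw)]]);o=np.array([.6095,.0735])
def own(b,x,y):
    Q=np.array([[np.cos(b),np.sin(b)],[-np.sin(b),np.cos(b)]]); h=np.array([-.005,.08])
    return o+R@(Q@(np.array([x,y])-h)+h)
print("standoff",own(.48,-.185,0))
for b in (.48,.4,.3,.2,.1,0,-.05): print(b,own(b,-.157,0).round(4))
print("lid",o+R@[.037,0],"switch",o+R@[-.045,-.017])
print(status.sense()['ee_pos'],status.sense()['finger_gap'])
E
```

```text
standoff [0.40522489 0.15957205]
0.48 [0.4304 0.1474]
0.4 [0.4315 0.1337]
0.3 [0.4343 0.1168]
0.2 [0.4388 0.1002]
0.1 [0.4449 0.0841]
0 [0.4526 0.0688]
-0.05 [0.457  0.0614]
lid [0.64648335 0.07460983] switch [0.56503017 0.05515785]
[0.3466782  0.37804114 0.40365448] -2.387594183369288e-05
```

Call:
{"method": "send_rows", "body": {
  "steps": [
    [[0,0,0],[0.03,-0.12,0],1],
    [[0,0,0],[0.06,-0.24,0],1],
    [[0,0,0],[0.08,-0.34,0],1],
    [[0,0,0],[0.09,-0.42,0],1],
    [[0,0,0],[0.09,-0.42,0],1]
  ]
}}

```text
time_s: 1.35
ee_pos: [0.3915, 0.1679, 0.4038]
ee_rot: [-0.0, 0.002, 1.0, -0.0]
force: [-0.3, 0.5, -1.0]
finger_gap: 0.0
grip_force: 0.0
```

Call:
{"method": "send_rows", "body": {
  "steps": [
    [[0,0,0],[0,0,-0.12],1],
    [[0,0,0],[0,0,-0.22],1],
    [[0,0,0],[0,0,-0.297],1],
    [[0,0,0],[0,0,-0.297],1]
  ]
}}

```text
time_s: 1.85
ee_pos: [0.3902, 0.1703, 0.2537]
ee_rot: [-0.002, -0.0, 1.0, -0.001]
force: [0.4, 0.4, 1.3]
finger_gap: 0.0
grip_force: 0.0
```

```bash
python3 - <<'E'
from h import *
print(status.sense()['ee_pos'],status.sense()['force'])
a=imaging.snapshot("top")[115:260,180:280,::-1]; b=imaging.snapshot("scene")[110:260,160:300,::-1]
cv2.imwrite("pics/d.png",np.hstack([cv2.resize(a,(400,580),interpolation=2),cv2.resize(b,(400,580),interpolation=2)]))
E
```

```text
[0.39018318 0.17026346 0.25366536] [0.36276576 0.39069388 1.30873109]
```

View pics/d.png

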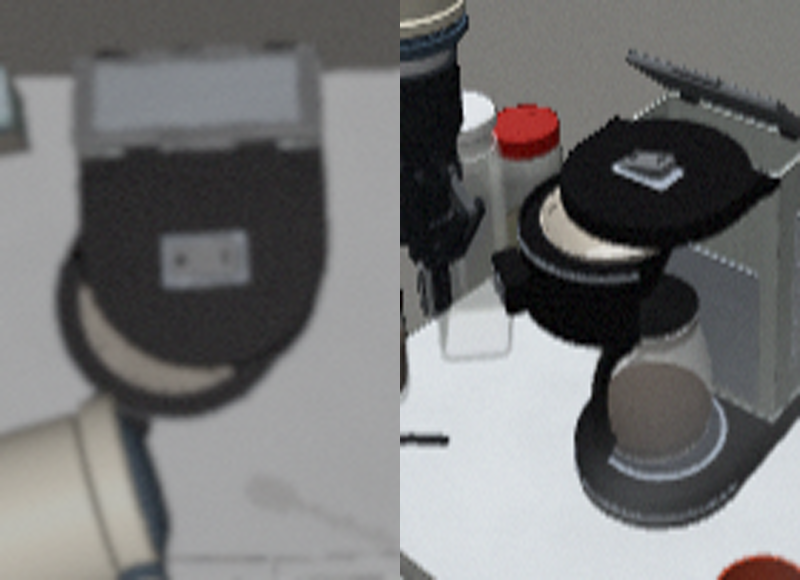

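The fingertips stand just in front of the lip (scene crop (435,290), lip at (510,285)) at the right height. I'll push along the lip's arc.

Call:
{"method": "send_rows", "body": {
  "steps": [
    [[0,0,0],[0.05,-0.03,0],1],
    [[0,0,0],[0.075,-0.05,0],1],
    [[0,0,0],[0.084,-0.075,0],1],
    [[0,0,0],[0.092,-0.104,0],1],
    [[0,0,0],[0.102,-0.138,0],1]
  ]
}}

```text
time_s: 2.58
ee_pos: [0.4412, 0.1004, 0.2561]
ee_rot: [-0.001, 0.0, 1.0, -0.0]
force: [-4.7, -0.6, 3.0]
finger_gap: -0.0002
grip_force: 2.4
```

Call:
{"method": "send_rows", "body": {
  "steps": [
    [[0,0,0],[0.007,-0.016,0],1],
    [[0,0,0],[0.014,-0.032,0],1],
    [[0,0,0],[0.02,-0.046,0],1],
    [[0,0,0],[0.02,-0.046,0],1]
  ]
}}

```text
time_s: 3.08
ee_pos: [0.4525, 0.0775, 0.2561]
ee_rot: [0.0, 0.001, 1.0, -0.0]
force: [-1.7, -0.8, 0.4]
finger_gap: -0.0
grip_force: 1.2
```

Call:
{"method": "send_rows", "body": {
  "steps": [
    [[0,0,0],[0.005,-0.006,0],1],
    [[0,0,0],[0.01,-0.012,0],1],
    [[0,0,0],[0.014,-0.016,0],1],
    [[0,0,0],[0.014,-0.016,0],1]
  ]
}}

```text
time_s: 3.58
ee_pos: [0.4558, 0.0709, 0.255]
ee_rot: [-0.004, 0.0, 1.0, 0.001]
force: [-24.2, 8.2, 12.6]
finger_gap: 0.0001
grip_force: 12.1
```

Call:
{"method": "send_rows", "body": {
  "steps": [
    [[0,0,0],[-0.06,0,0],1],
    [[0,0,0],[-0.06,0,0.11],1],
    [[0,0,0],[-0.06,0,0.22],1],
    [[0,0,0],[-0.06,0,0.32],1],
    [[0,0,0],[0.06,0,0.32],1]
  ]
}}

```text
time_s: 4.2
ee_pos: [0.4893, 0.0705, 0.4214]
ee_rot: [0.005, -0.0, 1.0, 0.0]
force: [1.7, 0.3, 0.1]
finger_gap: -0.0001
grip_force: 0.0
```

```bash
python3 - <<'E'
from h import *
print(status.sense()['ee_pos'],status.sense()['force'])
w=imaging.snapshot("wrist")[...,::-1];b=imaging.snapshot("scene")[110:260,160:300,::-1]
cv2.imwrite("pics/e.png",np.hstack([cv2.resize(w,(400,300)),cv2.resize(b,(400,300),interpolation=2)]))
E
```

```text
[0.48927131 0.07047425 0.4213756 ] [1.66165424 0.28016593 0.12951117]
```

View pics/e.png

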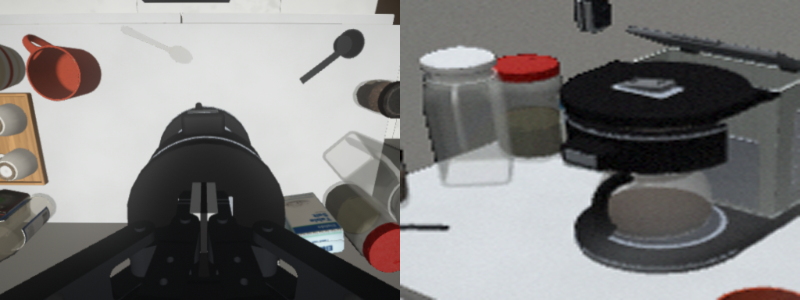

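The basket is home under the roof, with the lip centred in front at crop (585,160). Next I'll move over the lid.

Call:
{"method": "send_rows", "body": {
  "steps": [
    [[0,0,0],[0.11,0,0],1],
    [[0,0,0],[0.22,0.005,0],1],
    [[0,0,0],[0.31,0.01,0],1],
    [[0,0,0],[0.31,0.01,-0.05],1],
    [[0,0,0],[0.31,0.01,-0.1],1]
  ]
}}

```text
time_s: 4.92
ee_pos: [0.645, 0.0753, 0.3648]
ee_rot: [0.0, 0.0, 1.0, 0.0]
force: [-2.8, 0.5, 2.3]
finger_gap: -0.0001
grip_force: 1.2
```

Call:
{"method": "send_rows", "body": {
  "steps": [
    [[0,0,0],[0,0,-0.02],1],
    [[0,0,0],[0,0,-0.04],1],
    [[0,0,0],[0,0,-0.06],1],
    [[0,0,0],[0,0,-0.06],1]
  ]
}}

```text
time_s: 5.42
ee_pos: [0.6443, 0.075, 0.335]
ee_rot: [-0.0, 0.0, 1.0, 0.0]
force: [0.2, -0.0, -0.5]
finger_gap: -0.0
grip_force: 0.0
```

Call:
{"method": "send_rows", "body": {
  "steps": [
    [[0,0,0],[0,0,-0.012],1],
    [[0,0,0],[0,0,-0.024],1],
    [[0,0,0],[0,0,-0.032],1],
    [[0,0,0],[0,0,-0.038],1],
    [[0,0,0],[0,0,-0.038],1]
  ]
}}

```text
time_s: 6.05
ee_pos: [0.6443, 0.075, 0.3174]
ee_rot: [0.0, 0.0, 1.0, -0.0]
force: [-6.5, 0.1, 13.8]
finger_gap: -0.0003
grip_force: 7.2
```

The force shows the stop. I'll lift off, move above the switch's right end and look.

Call:
{"method": "send_rows", "body": {
  "steps": [
    [[0,0,0],[0,0,0.07],1],
    [[0,0,0],[0,0,0.11],1],
    [[0,0,0],[-0.08,-0.02,0.11],1],
    [[0,0,0],[-0.16,-0.04,0.11],1],
    [[0,0,0],[-0.16,-0.04,0.11],1]
  ]
}}

```text
time_s: 6.68
ee_pos: [0.5623, 0.0546, 0.3718]
ee_rot: [-0.0, 0.0, 1.0, -0.0]
force: [0.2, 0.5, -0.6]
finger_gap: -0.0
grip_force: 0.0
```

```bash
python3 - <<'E'
from h import *
print(status.sense()['ee_pos'],status.sense()['force'])
w=imaging.snapshot("wrist")[...,::-1];b=imaging.snapshot("scene")[70:220,190:330,::-1]
cv2.imwrite("pics/f.png",np.hstack([cv2.resize(w,(400,300)),cv2.resize(b,(400,430),interpolation=2)[:300]]))
E
```

```text
[0.5623307  0.05457931 0.37178579] [ 0.16070481  0.48941158 -0.55725832]
```

View pics/f.png

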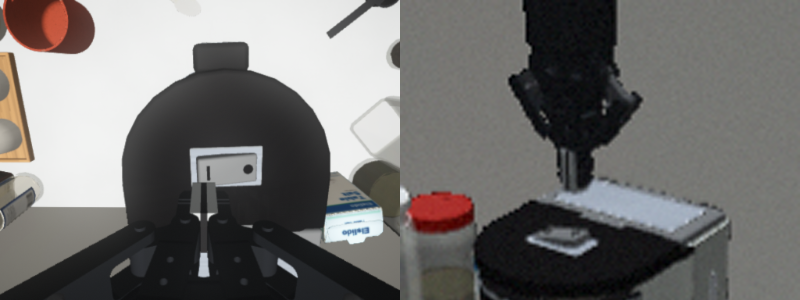

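The lid is shut flat and the lip is centred. The switch's bar end is at wrist crop (208,173). I'll check its position by ray.

```bash
python3 - <<'E'
from h import *
from scipy.spatial.transform import Rotation as Ro
s=status.sense();c=imaging.camera_model("wrist");K=np.array([[c['fx'],0,c['cx']],[0,c['fy'],c['cy']],[0,0,1]])
q=s['ee_rot'];M=np.eye(4);M[:3,:3]=Ro.from_quat(np.r_[q[1:],q[0]]).as_matrix();M[:3,3]=s['ee_pos'];M=M@c['tool_from_camera']
for n,u,v,z in(("bar",208,173,.257),("dot",248,169,.25),("sw L",190,150,.246),("sw R",262,148,.246),("lip",192,45,.202),("lipR",248,43,.202),("lipB",220,70,.202)):
    p=cv2.undistortPoints(np.array([[[u*1.28,v*1.28]]]),K,c['D'])[0,0];d=M[:3,:3]@[p[0],p[1],1];o=M[:3,3]
    print(n,(o+d*(z-o[2])/d[2]).round(4))
E
```

```text
bar [0.5667 0.0589 0.257 ]
dot [0.5663 0.0905 0.25  ]
sw L [0.5518 0.0449 0.246 ]
sw R [0.5502 0.1014 0.246 ]
lip [0.4714 0.0457 0.202 ]
lipR [0.4698 0.0937 0.202 ]
lipB [0.492  0.0701 0.202 ]
```

Call:
{"method": "send_rows", "body": {
  "steps": [
    [[0,0,0],[0.008,-0.007,-0.03],1],
    [[0,0,0],[0.008,-0.007,-0.07],1],
    [[0,0,0],[0.008,-0.007,-0.085],1],
    [[0,0,0],[0.008,-0.007,-0.095],1],
    [[0,0,0],[0.008,-0.007,-0.1],1]
  ]
}}

```text
time_s: 7.4
ee_pos: [0.569, 0.0512, 0.3227]
ee_rot: [0.001, 0.0, 1.0, -0.0]
force: [-10.6, -3.9, 36.7]
finger_gap: -0.0001
grip_force: 18.4
```

Call:
{"method": "send_rows", "body": {
  "steps": [
    [[0,0,0],[0,0,-0.004],1],
    [[0,0,0],[0,0,-0.006],1],
    [[0,0,0],[0,0,-0.006],1]
  ]
}}

```text
time_s: 7.78
ee_pos: [0.569, 0.0513, 0.3222]
ee_rot: [0.002, 0.0, 1.0, -0.0]
force: [-18.4, -4.2, 53.2]
finger_gap: -0.0002
grip_force: 26.0
```

Hard stop reached. Lifting away and checking.

Call:
{"method": "send_rows", "body": {
  "steps": [
    [[0,0,0],[0,0,0.08],1],
    [[0,0,0],[0,0,0.16],1],
    [[0,0,0],[-0.08,0,0.16],1],
    [[0,0,0],[-0.12,0,0.16],1],
    [[0,0,0],[-0.12,0,0.16],1]
  ]
}}

```text
time_s: 8.4
ee_pos: [0.5078, 0.0516, 0.3989]
ee_rot: [0.0, 0.0, 1.0, 0.0]
force: [-0.3, -0.8, 0.1]
finger_gap: 0.0002
grip_force: 0.0
```

```bash
python3 - <<'E'
from h import *
w=imaging.snapshot("wrist")[...,::-1];b=imaging.snapshot("scene")[110:260,190:330,::-1]
cv2.imwrite("pics/g.png",np.hstack([cv2.resize(w,(400,430)),cv2.resize(b,(400,430),interpolation=2)]))
E
```

```text
(no output)
```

View pics/g.png

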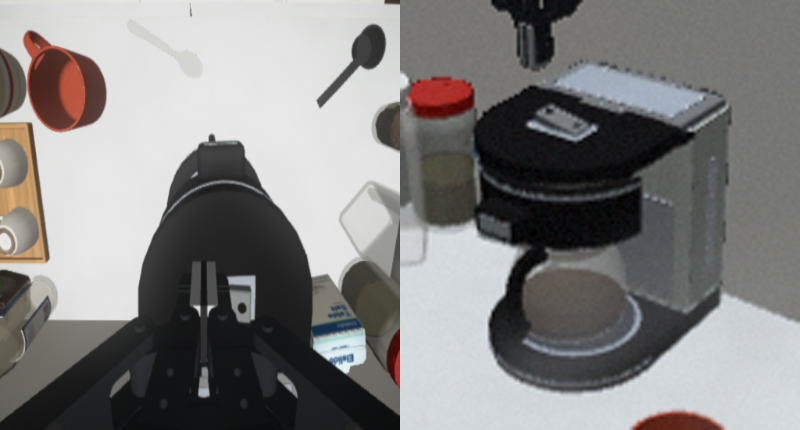

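The scene view shows the lid flat, the basket home and the switch at (565,118) tilted right-end-down. The carafe hasn't moved and the arm is clear, so I'm handing in.

```bash
python3 -c "
from plant import r
print(r.close_job())"
```

```text
the job is handed in; nothing more can be done
None
```

I swung the basket home, shut the tank lid, then pressed the switch on, and handed the job in. The last pictures show all three in place and the carafe where it stood, but the hand-in returned no verdict.

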